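# Unload the young cheese from the draining mould

### The job

Take the steel follower off the young cheese in the sloping blue mould and stand it flat, knob up, in the steel tray. Then lift the young cheese out of the mould and lower it, still held, onto the green mat on the ripening board; leave it lying flat, top side up, wholly on the mat, and do not drop it. Do not disturb the two ripe cheeses or the loose things on the table.

Things in the scene. Friction and masses are not known exactly. Their poses are not given: they have to be found in the camera images.
- loaded_stand: Fixed aluminium plate (110 x 100 mm) on dark legs with a round blue mould that holds the young cheese and the follower. Origin on the table under the stand; z up. Plate and mould lean 30 degrees to the stand's -x (roughly towards the robot): the mould's axis is (-0.5, 0, 0.866) in the stand's frame.
- mould_floor (a point): Centre of the loaded mould's inner floor, on which the cheese stands; the plate lies 8 mm below it. Two curved walls, 46 mm tall from this floor, 5 mm thick, 63 mm apart inside, stand downhill and uphill. Between them two full-height slots 33 mm wide face the stand's +y and -y: fingers closing along the stand's y take the cheese through them.
- spare_stand: An identical fixed stand whose mould is empty; its place may be exchanged with the loaded one.
- young_cheese: Loose cream-coloured cheese, a disc 58 mm in diameter and 36 mm high, about 0.11 kg. Origin at the centre of its underside, z along its axis to its top side (leaning 30 degrees at the start, in the mould, with up to 5 mm of total play). It may be gripped firmly.
- follower: Loose steel press follower lying on top of the young cheese, inside the mould's mouth: a disc 58 mm in diameter and 14 mm thick with a black round knob 26 mm in diameter and 32 mm tall on top, 0.34 kg or so. Origin at the centre of its underside, z along its axis to the knob (leaning 30 degrees at the start).
- tray: Fixed low steel tray, 140 x 140 mm outside, 16 mm tall, walls 5 mm and floor 5 mm thick. Origin at the centre of its underside, z up.
- board: Fixed dark wooden ripening board, 350 x 110 x 18 mm, its length along its x. Origin at the centre of its underside. It has three places in a row 112 mm apart: the green mat and the two ripe cheeses, in any order.
- mat: Fixed round green plastic mat on the board, 84 mm in diameter, 4 mm thick. Origin at the centre of its underside, so its top is 22 mm above the table. The young cheese goes here.
- wheel_a: Loose ripe yellow cheese on the board, 64 mm in diameter, 42 mm high. Origin at the centre of its underside. Leave it alone.
- wheel_b: The other ripe yellow cheese on the board, of the same size. Leave it alone.
- bottle: Loose amber bottle, 48 mm in diameter, 130 mm tall, standing at the far right. Origin at the centre of its underside. Leave it alone.
- cup: Loose white cup, 68 mm in diameter, 70 mm tall, at the right. Origin at the centre of its underside. Leave it alone.
- jar: Loose glass jar, 56 mm in diameter, 70 mm tall, behind the stands. Origin at the centre of its underside. Leave it alone.
- brush: Loose brush 160 mm long lying between the tray and the board. Origin at its middle, on the table. Leave it alone.
Things that resemble listed ones, but are neither listed nor needed, are in the scene too. What is shaped like the follower but red is not meant.

How it is judged:
By the outcome, as a careful person would: the job done as asked, in the order asked, and still so for the second after the job is handed in, with the robot touching nothing.
It also fails if it takes over 51 s, if anything falls off the work surface, if the arm or the gripper's body presses on something with over 40 N, if the wrist force passes 120 N, or if a joint passes its speed limit or range.

### The arm

A 7-joint arm with a two-finger parallel gripper is mounted at the origin on the work surface. World frame = base frame: x ahead of the robot, y to its left, z up, the work surface at z = 0. Lengths are in m, angles in rad, forces in N, time in s.
With the tool pointing down it reaches from about 0.4 to 0.85 m from the base axis. Payload 4.5 kg.
Tool frame: the origin (TCP) lies at the very end of the fingers, on their centre line; the grasp point (between the pads) lies 19 mm behind it; z points along the fingers, y is the line along which they close (so a half turn about z gives the same grasp; the last joint's range is limited). The gripper opens to 88 mm and grips with 3 to 60 N. Pads are 18 mm wide; open, the fingers measure 123 mm over their backs; the gripper's body (75 mm by 187 mm) begins 45 mm behind the grasp point.
Start: joints at [1.271, 0.689, -0.195, 1.565, 0.157, 0.902, -0.215], TCP at [0.205, -0.591, 0.239] pointing down, gripper open.
Joint ranges: [-3.01, 3.01], [-0.46, 2.08], [-1.47, 1.51], [0.13, 2.56], [-1, 4.14], [0.04, 2.09], [-2.66, 2.66]. Speed limits (rad/s): [2.57, 2.57, 3.14, 3.14, 3.14, 3.14, 3.14].

### API

Orientations are given as a unit quaternion [x, y, z, w].
In Python, from plant import r gives the robot as it stands. The module is installed in compiled form; this text tells all that it offers.
- The arm moves only by the shell command python3 -m pendant 'ROWS' [FORCE]. ROWS is JSON, one flat list of numbers, 7 for each row, row after row: the opening, from 0 (shut) to 1 (fully open), then the shift along the tool's x, y, z scaled (see below), then the turn, a rotation vector about the tool's x, y, z scaled (see below). A call has 1 to 12 rows; each row is the pose to reach, as a shift and turn from the pose commanded when the call began, along the tool's axes at that moment; what a row does not reach only later rows make up. The controller multiplies each number of a shift by 0.15 m and each number of a turn by pi/2 rad. A row lasts 1/10 s, in which the tool goes at most 50 mm and 8.59 degrees, less where a joint would pass 70% of its speed; a pose out of reach is approached as far as the arm can. A call with a number of a shift or a turn outside -1 to 1 is refused whole. A call with a gripper value outside its range is refused whole. The fingers move at their own pace and stop on an object; FORCE is the grip in N (left out, the last holds). Time passes only in rows, so rows that repeat a pose let the fingers close. It gives the time, the measured TCP pose, the force, the opening and the grip force at its end, in the units of the state.
- r.get_state(): the state, without advancing time (a new reading comes with each control period).
- r.snapshot(name): name is "side" or "top" or "wrist"; returns a dict with "img" (384x512x3 uint8, red, green, blue), "mtx" (3x3 intrinsics, pixels), "cam_to_world" (4x4, takes a point from camera to world coordinates). Camera axes: x right, y up, looking along -z (the intrinsics and any distortion apply to the point x, -y, -z); pixel columns grow to the right and rows downward; lengths in m; the calibration is good to about 2 mm. The wrist camera is an equidistant fisheye: a pixel r from the principal point sees the ray r / f radians off the axis. A picture is of the moment at which its call begins. There is no depth.
- r.finish_job(): hands the job in; it is judged then, once.
The state is a dict: "clock": time; "q": joint angles; "qd": joint speeds; "joint_torque": joint torques, N m; "tool_pos": TCP position; "eef_rot": TCP orientation; "contact_force": force on the tool from outside, world axes, zero at the start; "moment": the same for the moment, N m; "opening": opening from 0.0 (shut) to 1.0 (fully open); "finger_force": force on a finger pad.
Only numpy, scipy, OpenCV 4.12 (cv2) and the standard library are available. Lean on these libraries where they do the work, as an engineer would, in place of code of your own. Each camera call takes 0.05 s, during which the arm holds its last target. There are 200 camera calls.

## Working session

There is one attempt and no reset: what is moved stays moved. The work goes in short steps, Python scripts to look and compute and a shell command to move; the robot and the scene stay as the last step left them, time stands still between calls to the robot, and variables do not carry over. Pictures are saved under pics/ and viewed, at most 10 in all, crops included, and the job is handed in when it is done.

```bash
mkdir -p pics; python3 - <<'E'
from plant import r
import cv2,numpy as np,pickle
d={}
for n in("top","side","wrist"):
    s=r.snapshot(n);d[n]=s;cv2.imwrite(f"pics/{n}0.png",s["img"][:,:,::-1])
    print(n,s["mtx"].tolist(),s["cam_to_world"].round(4).tolist(),[k for k in s])
pickle.dump(d,open("s0.pkl","wb"))
a=np.hstack([cv2.imread(f"pics/{n}0.png") for n in("top","side")]);cv2.imwrite("pics/both0.png",a)
print(r.get_state())
E
```

```text
top [[451.98888885771953, 0.0, 260.132771691353], [0.0, 451.98888885771953, 186.21078925169255], [0.0, 0.0, 1.0]] [[-0.0151, 0.9823, -0.1869, 0.3978], [-0.9999, -0.016, -0.0035, -0.0757], [-0.0064, 0.1868, 0.9824, 1.1515], [0.0, 0.0, 0.0, 1.0]] ['img', 'mtx', 'cam_to_world']
side [[411.27200520302057, 0.0, 252.73912591481232], [0.0, 411.27200520302057, 186.66225612153602], [0.0, 0.0, 1.0]] [[-0.9893, 0.1004, -0.106, 0.4809], [-0.1454, -0.742, 0.6544, 0.5858], [-0.013, 0.6628, 0.7487, 0.8281], [0.0, 0.0, 0.0, 1.0]] ['img', 'mtx', 'cam_to_world']
wrist [[297.3186396354542, 0.0, 256.4110597376767], [0.0, 297.3186396354542, 191.72534116522777], [0.0, 0.0, 1.0]] [[0.3273, 0.899, 0.2909, 0.2809], [-0.9449, 0.3121, 0.0985, -0.5634], [-0.0023, -0.3072, 0.9517, 0.3821], [0.0, 0.0, 0.0, 1.0]] ['img', 'mtx', 'cam_to_world']
{'clock': 0.15, 'q': array([ 1.27079078,  0.68976566, -0.19454499,  1.56607947,  0.15730288,
        0.90251008, -0.21507157]), 'qd': array([ 0.00095684, -0.00139386, -0.00135566, -0.00448434,  0.0005286 ,
       -0.0025324 ,  0.00106676]), 'joint_torque': array([-1.66056274e-03, -5.27861810e+01, -1.26874153e+00, -1.53586060e+01,
       -5.25362114e-02,  3.96381991e-03,  1.13880910e-04]), 'tool_pos': array([ 0.20459514, -0.59006441,  0.23811758]), 'eef_rot': array([ 9.86094997e-01,  1.66181188e-01, -1.60793973e-04, -6.66770983e-04]), 'contact_force': array([ 0.41380741,  0.28480216, -0.78409864]), 'moment': array([-0.01126657,  0.03726447,  0.02804582]), 'finger_force': 0.0, 'opening': 1.0019984878932444}
```

View pics/top0.png

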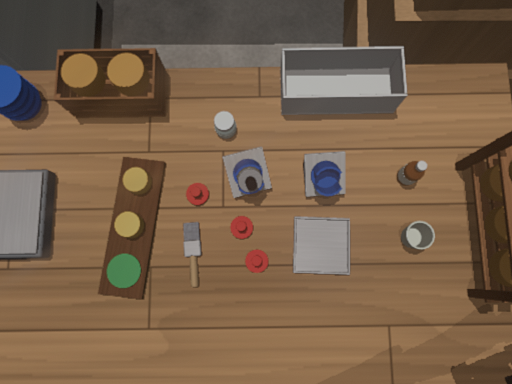

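View pics/side0.png

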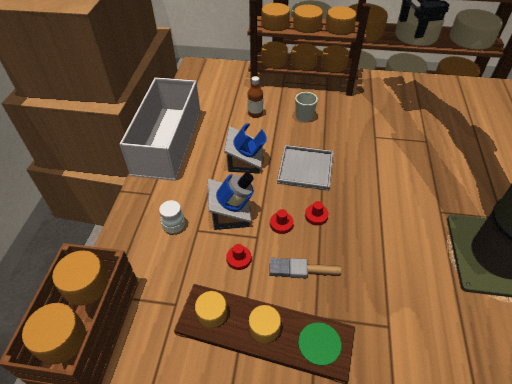

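```bash
cat > h.py <<'E'
import numpy as np,cv2,pickle
from scipy.spatial.transform import Rotation as R
def ray(s,uv):
    K=s["mtx"];T=s["cam_to_world"];u,v=uv
    x=(u-K[0,2])/K[0,0];y=(v-K[1,2])/K[1,1]
    d=T[:3,:3]@np.array([x,-y,-1.]);return T[:3,3],d/np.linalg.norm(d)
def onz(s,uv,z):
    o,d=ray(s,uv);return o+d*(z-o[2])/d[2]
def tri(rays):
    A=0;b=0
    for o,d in rays:
        P=np.eye(3)-np.outer(d,d);A=A+P;b=b+P@o
    p=np.linalg.solve(A,b);return p,[np.linalg.norm((np.eye(3)-np.outer(d,d))@(p-o)) for o,d in rays]
def proj(s,p):
    T=s["cam_to_world"];c=T[:3,:3].T@(np.asarray(p)-T[:3,3]);K=s["mtx"]
    return np.array([K[0,0]*c[0]/-c[2]+K[0,2],K[1,1]*-c[1]/-c[2]+K[1,2]])
def blobs(mask,amin):
    c,_=cv2.findContours(mask.astype(np.uint8),cv2.RETR_EXTERNAL,cv2.CHAIN_APPROX_NONE)
    return [k for k in c if cv2.contourArea(k)>amin]
E
python3 - <<'E'
from h import *
d=pickle.load(open("s0.pkl","rb"))
for n in("top","side"):
    s=d[n];hsv=cv2.cvtColor(s["img"],cv2.COLOR_RGB2HSV)
    g=cv2.inRange(hsv,(50,120,60),(80,255,255))
    for c in blobs(g,150):
        e=cv2.fitEllipse(c);print(n,"mat",e[0],onz(s,e[0],.022).round(4),e[1])
    y=cv2.inRange(hsv,(20,120,100),(30,255,255))
    for c in blobs(y,150):
        M=cv2.boundingRect(c);m=(M[0]+M[2]/2,M[1]+M[3]/2);print(n,"yellow",m,onz(s,m,.06).round(3))
t=d["top"]["img"][:,:,::-1];q=d["side"]["img"][:,:,::-1]
for n,im,cc in(("top",t,[(222,145,55,55),(290,213,66,66)]),("side",q,[(203,165,60,66),(270,140,66,54)])):
    pass
f=lambda im,x,y,w,h,k:cv2.resize(im[y:y+h,x:x+w],None,fx=k,fy=k,interpolation=cv2.INTER_CUBIC)
a=np.hstack([f(t,217,140,66,66,6),f(q,200,165,66,66,6)])
cv2.imwrite("pics/crop1.png",a)
E
```

```text
top yellow (127.0, 224.0) [0.517 0.252 0.06 ]
top yellow (135.0, 179.0) [0.629 0.237 0.06 ]
side mat (319.416748046875, 343.5306701660156) [0.4064 0.2686 0.022 ] (39.97346878051758, 44.151851654052734)
side yellow (264.5, 321.0) [0.517 0.255 0.06 ]
side yellow (210.5, 306.0) [0.627 0.239 0.06 ]
```

View pics/crop1.png

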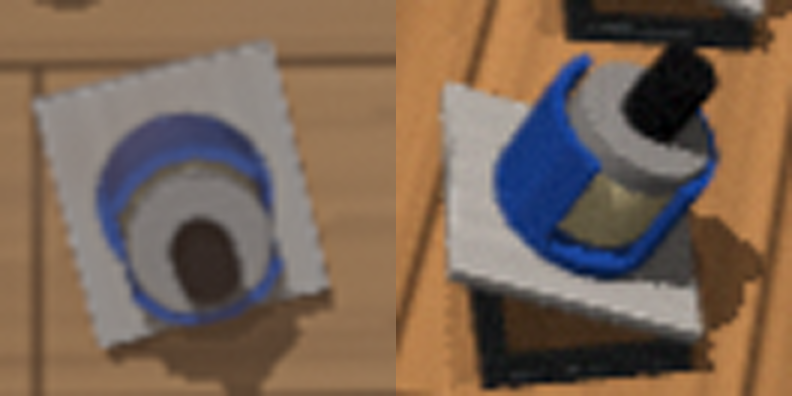

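```bash
python3 - <<'E'
from h import *
d=pickle.load(open("s0.pkl","rb"));t,s=d["top"],d["side"]
T=lambda X,Y:ray(t,((X+.5)/6-.5+217,(Y+.5)/6-.5+140))
S=lambda X,Y:ray(s,((X-396+.5)/6-.5+200,(Y+.5)/6-.5+165))
P={}
for n,a,b in(("+x-y",(270,42),(445,85)),("+x+y",(35,102),(452,270)),("-x+y",(107,350),(700,334)),("knob",(211,276),(688,72))):
    P[n],e=tri([T(*a),S(*b)]);print(n,P[n].round(4),np.round(e,4))
a,b,c=P["+x-y"],P["+x+y"],P["-x+y"]
ex=b-c;ey=b-a;print(np.linalg.norm(ex),np.linalg.norm(ey),"tilt",np.degrees(np.arcsin(ex[2]/np.linalg.norm(ex))),"yaw",np.degrees(np.arctan2(ex[1],ex[0])),np.degrees(np.arctan2(-ey[0],ey[1])))
ctr=(a+c)/2;print("plate ctr",ctr)
yaw=np.mean([np.arctan2(ex[1],ex[0]),np.arctan2(-ey[0],ey[1])])
ax=R.from_euler("z",yaw).apply([-.5,0,.866]);print("yaw",np.degrees(yaw),"axis",ax,"floor",ctr+.008*ax,"floor from knob",P["knob"]-.082*ax)
for n in("top","side"):
    q=d[n];hsv=cv2.cvtColor(q["img"],cv2.COLOR_RGB2HSV);print(n, hsv[246,322] if n=="top" else hsv[168,305],hsv[271,124])
    m=cv2.inRange(hsv,(0,0,90),(179,60,255))
    for c in blobs(m,700):
        rc=cv2.minAreaRect(c);print(n,rc,onz(q,rc[0],.016).round(4))
    g=cv2.inRange(hsv,(40,100,40),(90,255,255))
    for c in blobs(g,150):
        e=cv2.fitEllipse(c);print(n,"mat",e[0],onz(q,e[0],.022).round(4),e[1])
E
```

```text
+x-y [ 0.7001 -0.0769  0.0823] [0.0002 0.0002]
+x+y [0.676  0.0188 0.084 ] [0.0002 0.0002]
-x+y [ 0.5837 -0.0064  0.0262] [0.0008 0.0008]
knob [ 0.5941 -0.0528  0.1311] [0.0003 0.0003]
0.11178856348331484 0.09879762983594036 tilt 31.152198955674482 yaw 15.30760289684177 14.135860199390429
plate ctr [ 0.64192792 -0.04167503  0.05425252]
yaw 14.721731548116102 axis [-0.48358572 -0.1270624   0.866     ] floor [ 0.63805924 -0.04269153  0.06118052] floor from knob [ 0.6337099  -0.04241953  0.06004933]
top [ 10  10 156] [ 64 109 131]
top ((321.5118103027344, 245.08604431152344), (56.60546875, 56.86250686645508), 1.6365771293640137) [ 0.4619 -0.2224  0.016 ]
top ((23.0, 213.0), (86.0, 46.0), 90.0) [0.5544 0.531  0.016 ]
top ((324.9689025878906, 173.501953125), (43.04102325439453, 42.417236328125), 86.42366790771484) [ 0.6443 -0.2387  0.016 ]
top ((246.9258575439453, 171.7126922607422), (43.072723388671875, 41.04246520996094), 75.52970886230469) [ 0.6524 -0.0383  0.016 ]
top ((264.0, 70.0), (54.0, 286.0), 90.0) [ 0.9317 -0.0869  0.016 ]
top mat (123.47661590576172, 270.5248718261719) [0.4069 0.2678 0.022 ] (31.843748092651367, 33.96976089477539)
side [  8  13 161] [ 12 161  46]
side ((305.61541748046875, 165.57691955566406), (52.46669006347656, 36.466209411621094), 7.125016689300537) [ 0.4627 -0.2204  0.016 ]
side ((154.74667358398438, 126.07825469970703), (61.44261932373047, 105.94087982177734), 11.888657569885254) [ 0.9277 -0.328   0.016 ]
side ((20.5, 161.0), (41.0, 198.0), 0.0) [ 1.2592 -0.1319  0.016 ]
side ((200.0, 34.0), (68.0, 98.0), 90.0) [ 0.9188 -0.8914  0.016 ]
side mat (319.4922790527344, 343.434326171875) [0.4063 0.2684 0.022 ] (40.19091033935547, 44.56983184814453)
```

```bash
cat >> h.py <<'E'
yaw=np.radians(14.6)
def axes(tilt,yaw):  # tool: y along stand -y, z down the mould axis
    a=R.from_euler("z",yaw).apply([-np.sin(np.radians(tilt)),0,np.cos(np.radians(tilt))])
    y=R.from_euler("z",yaw).apply([0,-1,0]);z=-a
    return R.from_matrix(np.c_[np.cross(y,z),y,z])
AX=R.from_euler("z",yaw).apply([-.5,0,.866])
def plan(p,Rt,keep=False):
    from plant import r
    s=r.get_state();R0=R.from_quat(s["eef_rot"])
    sh=R0.inv().apply(np.asarray(p)-s["tool_pos"])/.15;tn=(R0.inv()*Rt).as_rotvec()/(np.pi/2)
    print("t",round(s["clock"],2),"pos",s["tool_pos"].round(4),"shift",sh.round(3),"turn",tn.round(3),"F",s["contact_force"].round(1),"open",round(s["opening"],3),"ff",round(s["finger_force"],1))
E
python3 - <<'E'
from h import *
K=np.array([.5941,-.0528,.1311]);plan(K+.06*AX,axes(30,yaw));print(K+.06*AX)
E
```

```text
t 0.15 pos [ 0.2046 -0.5901  0.2381] shift [ 3.428 -2.548  0.37 ] turn [-0.014  0.333  0.049] F [ 0.4  0.3 -0.8] open 1.002 ff 0.0
[ 0.56506872 -0.06036208  0.18306   ]
```

```bash
python3 -m pendant '[1,0.4,-0.3,0,0,0,0, 1,0.8,-0.6,0,0,0,0, 1,0.85,-0.63,0,0,0,0, 1,0.85,-0.63,0,0,0,0]'
python3 -m pendant '[1,0.4,-0.3,0,0,0,0, 1,0.8,-0.6,0,0,0,0, 1,0.85,-0.63,0,0,0,0, 1,0.85,-0.63,0,0,0,0]'
python3 -m pendant '[1,0.4,-0.3,0,0,0,0, 1,0.8,-0.6,0,0,0,0, 1,0.85,-0.63,0,0,0,0, 1,0.85,-0.63,0,0,0,0]'
python3 - <<'E'
from h import *
K=np.array([.5941,-.0528,.1311]);plan(K+.06*AX,axes(30,yaw))
E
```

```text
clock: 0.55
tool_pos: [0.299, -0.4533, 0.2388]
eef_rot: [0.985, 0.171, 0.001, -0.002]
contact_force: [1.1, 0.7, -0.8]
opening: 1.0
finger_force: 0.0
clock: 0.95
tool_pos: [0.388, -0.3227, 0.2389]
eef_rot: [0.985, 0.171, 0.001, -0.001]
contact_force: [0.3, 0.0, -0.6]
opening: 1.004
finger_force: 0.0
clock: 1.35
tool_pos: [0.4773, -0.1916, 0.2388]
eef_rot: [0.985, 0.171, 0.002, -0.001]
contact_force: [0.2, 0.4, 0.3]
opening: 0.996
finger_force: 0.0
t 1.35 pos [ 0.4773 -0.1916  0.2388] shift [ 0.844 -0.626  0.376] turn [-0.016  0.331  0.055] F [0.2 0.4 0.3] open 0.996 ff 0.0
```

```bash
python3 -m pendant '[1,0.25,-0.2,0,0,0.08,0.01, 1,0.5,-0.4,0.05,-0.01,0.16,0.03, 1,0.7,-0.55,0.15,-0.01,0.25,0.04, 1,0.84,-0.63,0.3,-0.016,0.33,0.055, 1,0.84,-0.63,0.37,-0.016,0.33,0.055, 1,0.84,-0.63,0.37,-0.016,0.33,0.055, 1,0.84,-0.63,0.37,-0.016,0.33,0.055]'
python3 - <<'E'
from h import *
from plant import r
K=np.array([.5941,-.0528,.1311]);plan(K-.027*AX,axes(30,yaw))
f=lambda im,x,y,w,h,k:cv2.resize(im[y:y+h,x:x+w],None,fx=k,fy=k,interpolation=cv2.INTER_CUBIC)
s=r.snapshot("side");w=r.snapshot("wrist")
cv2.imwrite("pics/pre.png",np.hstack([f(s["img"],190,150,96,96,4),cv2.resize(w["img"],None,fx=.75,fy=1)[:,:]])[:,:,::-1])
print(r.get_state()["q"].round(2))
E
```

```text
clock: 2.05
tool_pos: [0.5156, -0.045, 0.148]
eef_rot: [0.975, 0.166, 0.122, -0.079]
contact_force: [-3.0, 2.6, -4.1]
opening: 0.999
finger_force: 0.0
t 2.05 pos [ 0.5156 -0.045   0.148 ] shift [0.479 0.267 0.381] turn [-0.091  0.165  0.029] F [-3.   2.6 -4.1] open 0.999 ff 0.0
[ 0.48  0.72 -0.57  2.15  0.69  0.23 -1.81]
```

View pics/pre.png

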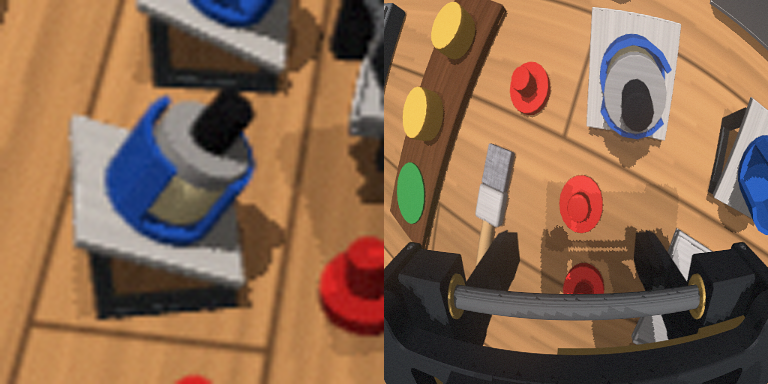

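```bash
python3 -m pendant '[1,0,0,0,0,0,0]'
python3 - <<'E'
from h import *
from plant import r
K=np.array([.5941,-.0528,.1311]);plan(K+.06*AX,axes(30,yaw));print(r.get_state()["q"].round(2))
plan(np.array([.5,-.06,.25]),axes(30,yaw))
E
```

```text
clock: 2.25
tool_pos: [0.5085, -0.0376, 0.1485]
eef_rot: [0.975, 0.172, 0.115, -0.085]
contact_force: [0.4, 0.3, -0.8]
opening: 0.999
finger_force: 0.0
t 2.25 pos [ 0.5085 -0.0376  0.1485] shift [ 0.356  0.246 -0.179] turn [-0.102  0.172  0.035] F [ 0.4  0.3 -0.8] open 0.999 ff 0.0
[ 0.48  0.72 -0.57  2.14  0.68  0.22 -1.81]
t 2.25 pos [ 0.5085 -0.0376  0.1485] shift [ 0.073  0.033 -0.691] turn [-0.102  0.172  0.035] F [ 0.4  0.3 -0.8] open 0.999 ff 0.0
```

```bash
cat > k.py <<'E'
from h import *
from scipy.optimize import least_squares
data=[([1.27079078,.68976566,-.19454499,1.56607947,.15730288,.90251008,-.21507157],[.20459514,-.59006441,.23811758],[.986094997,.166181188,-.00016,-.00066677])]
LIM=np.array([[-3.01,3.01],[-.46,2.08],[-1.47,1.51],[.13,2.56],[-1,4.14],[.04,2.09],[-2.66,2.66]])
def fk(q,L,sg,b0):
    A=R.identity();p=np.array([0,0,L[0]]);ax="zyzyzyz"
    A=R.from_euler("z",b0)
    for i in range(7):
        A=A*R.from_euler(ax[i],sg[i]*q[i])
        if i==1:p=p+A.apply([0,0,L[1]])
        if i==3:p=p+A.apply([0,0,L[2]])
        if i==6:p=p+A.apply([0,0,L[3]])
    return p,A
E
python3 - <<'E'
from k import *
from plant import r
import itertools
s=r.get_state();data.append((s["q"],s["tool_pos"],s["eef_rot"]))
best=[]
for sg in itertools.product([1,-1],repeat=3):
    S=[1,1,sg[0],1,sg[1],1,sg[2]]
    def f(x):
        o=[]
        for q,p,e in data:
            P,A=fk(q,x[:4],S,x[4]);A=A*R.from_euler("z",x[5])
            o+=list(P-p)+list(.3*(A.inv()*R.from_quat(e)).as_rotvec())
        return np.array(o)
    for b in np.arange(-3,3.2,1.5):
      for c in np.arange(-3,3.2,1.5):
        u=least_squares(f,[.35,.42,.4,.3,b,c]);best.append((u.cost,S,u.x.round(4)))
best.sort(key=lambda t:t[0])
for b in best[:4]:print(b)
E
```

```text
(np.float64(0.024235079970797935), [1, 1, 1, 1, 1, 1, 1], array([-2.249 ,  0.1146,  0.6475, -2.8987, -2.2596,  1.755 ]))
(np.float64(0.024235079970798868), [1, 1, 1, 1, 1, 1, 1], array([-2.249 ,  0.1146,  0.6475, -2.8987, -2.2596, -4.5282]))
(np.float64(0.02423507997080049), [1, 1, 1, 1, 1, 1, 1], array([-2.249 ,  0.1146,  0.6475, -2.8987, -2.2596, -4.5282]))
(np.float64(0.024235079970804162), [1, 1, 1, 1, 1, 1, 1], array([-2.249 ,  0.1146,  0.6475, -2.8987,  4.0236,  1.755 ]))
```

```bash
python3 - <<'E'
from k import *
from plant import r
import itertools
s=r.get_state();data.append((s["q"],s["tool_pos"],s["eef_rot"]))
best=[]
for sg in itertools.product([1,-1],repeat=4):
  for s6 in(1,-1):
    S=[sg[0],1,sg[1],1,sg[2],s6,sg[3]]
    def f(x):
        o=[]
        for q,p,e in data:
            P,A=fk(q,x[:4],S,x[4]);A=A*R.from_euler("z",x[5])
            o+=list(P-p)+list(.3*(A.inv()*R.from_quat(e)).as_rotvec())
        return np.array(o)
    for b in (0,np.pi/2,np.pi,-np.pi/2):
      for c in np.arange(-3,3.2,1.5):
        u=least_squares(f,[.35,.42,.4,.3,b,c]);best.append((u.cost,S,u.x.round(4)))
best.sort(key=lambda t:t[0])
for b in best[:4]:print(b)
E
```

```text
(np.float64(2.2868566562524636e-05), [-1, 1, -1, 1, -1, 1, -1], array([ 0.3109,  0.5581,  0.3509,  0.2871, -0.0737,  1.4987]))
(np.float64(2.2868566562524667e-05), [-1, 1, -1, 1, -1, 1, -1], array([ 0.3109,  0.5581,  0.3509,  0.2871, -0.0737,  1.4987]))
(np.float64(2.2868566562524823e-05), [-1, 1, -1, 1, -1, 1, -1], array([ 0.3109,  0.5581,  0.3509,  0.2871, -0.0737,  1.4987]))
(np.float64(2.286856656252497e-05), [-1, 1, -1, 1, -1, 1, -1], array([ 0.3109,  0.5581,  0.3509,  0.2871, -0.0737,  1.4987]))
```

```bash
cat >> k.py <<'E'
SG=[-1,1,-1,1,-1,1,-1];X=[.3109,.5581,.3509,.2871]
def FK(q):
    p,A=fk(q,X,SG,-.0737);return p,A*R.from_euler("z",1.4987)
def ik(p,Rt,n=60,seed=0):
    g=np.random.default_rng(seed);out=[]
    def f(q):
        P,A=FK(q);return np.r_[P-p,.3*(A.inv()*Rt).as_rotvec()]
    for _ in range(n):
        u=least_squares(f,g.uniform(LIM[:,0],LIM[:,1]),bounds=(LIM[:,0],LIM[:,1]))
        if u.cost<1e-8: out.append((np.min([u.x-LIM[:,0],LIM[:,1]-u.x]),u.x.round(2)))
    return sorted(out,key=lambda t:-t[0])
E
python3 - <<'E'
from k import *
K=np.array([.5941,-.0528,.1311]);F=R.from_euler("z",np.pi)
for nm,p,a in(("knob",K-.027*AX,axes(30,yaw)),("pre",K+.06*AX,axes(30,yaw)),("cheese",K-.08*AX,axes(30,yaw)),("tray",np.array([.4623,-.2215,.025]),axes(0,yaw)),("mat",np.array([.407,.268,.026]),axes(0,yaw))):
    for fl in(0,1):
        o=ik(p,a*F if fl else a);print(nm,fl,len(o),[(round(m,2),list(x)) for m,x in o[:2]])
E
```

```text
knob 0 16 [(np.float64(0.25), [np.float64(0.18), np.float64(0.8), np.float64(-0.12), np.float64(2.12), np.float64(3.62), np.float64(0.29), np.float64(1.45)]), (np.float64(0.24), [np.float64(0.2), np.float64(0.81), np.float64(-0.15), np.float64(2.12), np.float64(3.54), np.float64(0.28), np.float64(1.54)])]
knob 1 29 [(np.float64(0.44), [np.float64(0.66), np.float64(1.05), np.float64(-1.0), np.float64(2.12), np.float64(2.06), np.float64(0.63), np.float64(0.06)]), (np.float64(0.4), [np.float64(0.69), np.float64(1.09), np.float64(-1.07), np.float64(2.12), np.float64(2.02), np.float64(0.7), np.float64(0.12)])]
pre 0 23 [(np.float64(0.16), [np.float64(0.26), np.float64(0.63), np.float64(-0.17), np.float64(2.2), np.float64(3.87), np.float64(0.2), np.float64(1.22)]), (np.float64(0.12), [np.float64(0.21), np.float64(0.62), np.float64(-0.1), np.float64(2.2), np.float64(4.02), np.float64(0.23), np.float64(1.07)])]
pre 1 30 [(np.float64(0.36), [np.float64(0.74), np.float64(0.85), np.float64(-1.02), np.float64(2.2), np.float64(1.88), np.float64(0.51), np.float64(0.15)]), (np.float64(0.31), [np.fl
[... 1270 characters left out ...]
64(-0.86), np.float64(2.02), np.float64(1.34), np.float64(0.76), np.float64(0.94)])]
mat 0 19 [(np.float64(0.15), [np.float64(-0.79), np.float64(0.91), np.float64(0.21), np.float64(2.1), np.float64(-0.85), np.float64(0.22), np.float64(-1.14)]), (np.float64(0.13), [np.float64(-0.73), np.float64(0.9), np.float64(0.12), np.float64(2.1), np.float64(-0.56), np.float64(0.17), np.float64(-1.42)])]
mat 1 29 [(np.float64(0.46), [np.float64(-0.19), np.float64(1.06), np.float64(-0.8), np.float64(2.1), np.float64(1.39), np.float64(0.69), np.float64(-0.17)]), (np.float64(0.46), [np.float64(-0.29), np.float64(0.99), np.float64(-0.61), np.float64(2.1), np.float64(1.3), np.float64(0.52), np.float64(-0.1)])]
```

```bash
python3 -m pendant '[1,0,0,-0.1,0,0,-0.09, 1,0,0,-0.2,0,0,-0.18, 1,0,0,-0.3,0,0,-0.27, 1,0,0,-0.4,0,0,-0.36, 1,0,0,-0.5,0,0,-0.45, 1,0,0,-0.5,0,0,-0.54, 1,0,0,-0.5,0,0,-0.63, 1,0,0,-0.5,0,0,-0.72, 1,0,0,-0.5,0,0,-0.81, 1,0,0,-0.5,0,0,-0.9, 1,0,0,-0.5,0,0,-0.95]'
python3 - <<'E'
from k import *
from plant import r
K=np.array([.5941,-.0528,.1311]);plan(K+.06*AX,axes(30,yaw)*R.from_euler("z",np.pi));print(r.get_state()["q"].round(2));q=r.get_state()["q"];print(FK(q)[0])
E
```

```text
clock: 3.35
tool_pos: [0.4939, -0.0533, 0.2215]
eef_rot: [0.597, 0.789, 0.142, 0.017]
contact_force: [-0.1, 0.2, 0.5]
opening: 1.002
finger_force: 0.0
t 3.35 pos [ 0.4939 -0.0533  0.2215] shift [-0.217  0.371  0.329] turn [-0.065 -0.212 -1.002] F [-0.1  0.2  0.5] open 1.002 ff 0.0
[ 0.87  0.78 -1.21  2.09  0.95  0.68 -0.6 ]
[ 0.49396486 -0.05883494  0.23315762]
```

Works well; finish the half turn, and go to the pre-grasp.

```bash
python3 -m pendant '[1,0,0,0,0,-0.02,-0.09, 1,0,0,0,-0.01,-0.04,-0.18, 1,0,0,0,-0.02,-0.06,-0.27, 1,0,0,0,-0.03,-0.08,-0.36, 1,0,0,0,-0.03,-0.1,-0.45, 1,0,0,0,-0.04,-0.12,-0.54, 1,-0.03,0.05,0.05,-0.04,-0.14,-0.63, 1,-0.06,0.1,0.1,-0.05,-0.16,-0.72, 1,-0.1,0.2,0.15,-0.05,-0.18,-0.81, 1,-0.15,0.3,0.2,-0.06,-0.2,-0.9, 1,-0.2,0.35,0.3,-0.065,-0.21,-0.99, 1,-0.22,0.37,0.33,-0.065,-0.21,-1]'
python3 - <<'E'
from k import *
from plant import r
K=np.array([.5941,-.0528,.1311]);plan(K+.06*AX,axes(30,yaw)*R.from_euler("z",np.pi));print(r.get_state()["q"].round(2))
E
```

```text
clock: 4.55
tool_pos: [0.5649, -0.0623, 0.1811]
eef_rot: [-0.119, 0.959, 0.033, 0.254]
contact_force: [1.3, 0.7, -0.5]
opening: 1.002
finger_force: 0.0
t 4.55 pos [ 0.5649 -0.0623  0.1811] shift [-0.01   0.012 -0.009] turn [-0.    -0.004 -0.005] F [ 1.3  0.7 -0.5] open 1.002 ff 0.0
[ 0.79  0.88 -1.13  2.23  1.85  0.63  0.17]
```

```bash
python3 -m pendant '[1,-0.01,0.01,0.15,0,0,0, 1,-0.01,0.01,0.3,0,0,0, 1,-0.01,0.01,0.42,0,0,0, 1,-0.01,0.01,0.5,0,0,0, 1,-0.01,0.01,0.56,0,0,0, 1,-0.01,0.01,0.57,0,0,0]' 
python3 - <<'E'
from k import *
from plant import r
K=np.array([.5941,-.0528,.1311]);plan(K-.027*AX,axes(30,yaw)*R.from_euler("z",np.pi))
w=r.snapshot("wrist")["img"];s=r.snapshot("side")["img"]
f=lambda im,x,y,w,h,k:cv2.resize(im[y:y+h,x:x+w],None,fx=k,fy=k,interpolation=cv2.INTER_CUBIC)
cv2.imwrite("pics/g1.png",np.hstack([f(s,190,150,96,96,4),w[:,64:448]])[:,:,::-1])
E
```

```text
clock: 5.15
tool_pos: [0.6071, -0.0474, 0.1083]
eef_rot: [-0.119, 0.959, 0.035, 0.255]
contact_force: [-1.1, -0.1, 0.4]
opening: 1.001
finger_force: 0.0
t 5.15 pos [ 0.6071 -0.0474  0.1083] shift [ 0.005 -0.013  0.002] turn [ 0.002 -0.002 -0.006] F [-1.1 -0.1  0.4] open 1.001 ff 0.0
```

View pics/g1.png

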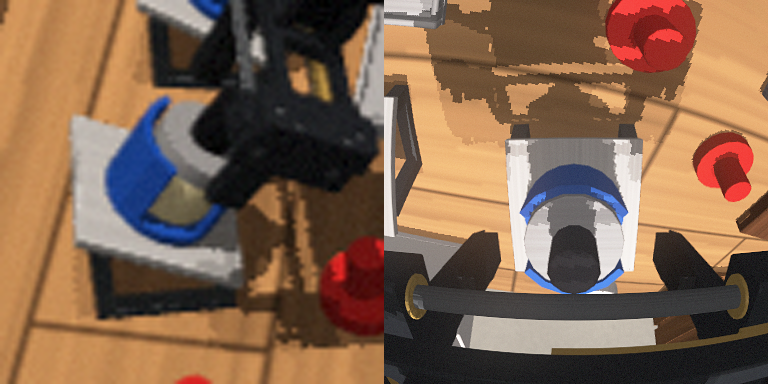

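The knob (≈574,255 in the wrist half) is centred between the fingers (≈487 and 665). Close.

```bash
python3 -m pendant '[0.5,0,0,0,0,0,0, 0.2,0,0,0,0,0,0, 0.2,0,0,0,0,0,0, 0.2,0,0,0,0,0,0, 0.2,0,0,0,0,0,0, 0.2,0,0,0,0,0,0]' 50
python3 -m pendant '[0.2,0,0,-0.08,0,0,0, 0.2,0,0,-0.16,0,0,0, 0.2,0,0,-0.25,0,0,0, 0.2,0,0,-0.35,0,0,0, 0.2,0,0,-0.45,0,0,0, 0.2,0,0,-0.55,0,0,0, 0.2,0,0,-0.6,0,0,0]'
python3 - <<'E'
from k import *
plan([.4623,-.2215,.12],axes(0,yaw)*R.from_euler("z",np.pi))
E
```

```text
clock: 5.85
tool_pos: [0.6071, -0.0472, 0.1087]
eef_rot: [-0.119, 0.959, 0.035, 0.255]
contact_force: [0.9, -0.2, -1.2]
opening: 0.48
finger_force: 0.0
clock: 6.55
tool_pos: [0.5632, -0.0588, 0.1887]
eef_rot: [-0.12, 0.959, 0.034, 0.256]
contact_force: [0.2, 0.6, 0.1]
opening: 0.198
finger_force: 0.0
t 6.55 pos [ 0.5632 -0.0588  0.1887] shift [ 1.024 -0.887 -0.066] turn [ 0.002  0.333 -0.004] F [0.2 0.6 0.1] open 0.198 ff 0.0
```

```bash
python3 -m pendant '[0.7,0,0,0,0,0,0, 0.7,0,0,0,0,0,0, 0.7,0,0,0,0,0,0, 0.7,0,0,0,0,0,0, 0.7,0,0,0,0,0,0]'
python3 - <<'E'
from k import *
from plant import r
K=np.array([.5941,-.0528,.1311]);plan(K-.027*AX,axes(30,yaw)*R.from_euler("z",np.pi))
w=r.snapshot("wrist")["img"];s=r.snapshot("side")["img"]
f=lambda im,x,y,w,h,k:cv2.resize(im[y:y+h,x:x+w],None,fx=k,fy=k,interpolation=cv2.INTER_CUBIC)
cv2.imwrite("pics/g2.png",np.hstack([f(s,190,150,96,96,4),w[:,64:448]])[:,:,::-1])
E
```

```text
clock: 7.05
tool_pos: [0.5638, -0.0585, 0.1862]
eef_rot: [-0.119, 0.959, 0.035, 0.255]
contact_force: [-0.4, -0.1, -0.4]
opening: 0.628
finger_force: 0.0
t 7.05 pos [ 0.5638 -0.0585  0.1862] shift [ 0.004 -0.016  0.601] turn [ 0.002 -0.002 -0.005] F [-0.4 -0.1 -0.4] open 0.628 ff 0.0
```

View pics/g2.png

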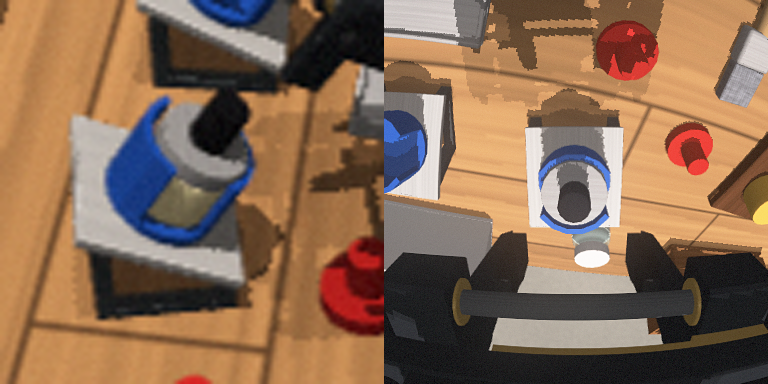

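The follower sits undisturbed (knob at 222,120 in the side crop). Retry, with more time for the fingers.

```bash
python3 -m pendant '[0.7,0,-0.01,0.15,0,0,0, 0.7,0,-0.01,0.3,0,0,0, 0.7,0,-0.015,0.42,0,0,0, 0.7,0,-0.015,0.52,0,0,0, 0.7,0,-0.015,0.58,0,0,0, 0.5,0,-0.015,0.6,0,0,0, 0.1,0,-0.015,0.6,0,0,0, 0.1,0,-0.015,0.6,0,0,0, 0.1,0,-0.015,0.6,0,0,0, 0.1,0,-0.015,0.6,0,0,0, 0.1,0,-0.015,0.6,0,0,0, 0.1,0,-0.015,0.6,0,0,0]' 50
python3 -m pendant '[0.1,0,0,0,0,0,0, 0.1,0,0,0,0,0,0]'
```

```text
clock: 8.35
tool_pos: [0.6076, -0.0491, 0.1092]
eef_rot: [-0.12, 0.959, 0.035, 0.256]
contact_force: [-2.9, 1.2, 5.1]
opening: 0.283
finger_force: 50.0
clock: 8.55
tool_pos: [0.6076, -0.049, 0.1092]
eef_rot: [-0.12, 0.959, 0.035, 0.256]
contact_force: [-3.1, -0.1, 5.5]
opening: 0.282
finger_force: 50.0
```

```bash
python3 -m pendant '[0.1,0,0,-0.08,0,0,0, 0.1,0,0,-0.16,0,0,0, 0.1,0,0,-0.25,0,0,0, 0.1,0,0,-0.35,0,0,0, 0.1,0,0,-0.45,0,0,0, 0.1,0,0,-0.55,0,0,0, 0.1,0,0,-0.6,0,0,0, 0.1,0,0,-0.6,0,0,0]'
python3 - <<'E'
from k import *
plan([.4623,-.2215,.12],axes(0,yaw)*R.from_euler("z",np.pi))
E
```

```text
clock: 9.35
tool_pos: [0.5638, -0.0615, 0.1877]
eef_rot: [-0.12, 0.959, 0.034, 0.255]
contact_force: [1.0, -0.2, -5.6]
opening: 0.283
finger_force: 50.0
t 9.35 pos [ 0.5638 -0.0615  0.1877] shift [ 1.02  -0.869 -0.07 ] turn [ 0.002  0.332 -0.004] F [ 1.  -0.2 -5.6] open 0.283 ff 50.0
```

```bash
python3 -m pendant '[0.1,0.12,-0.1,-0.1,0,0.05,0, 0.1,0.25,-0.2,-0.1,0,0.1,0, 0.1,0.4,-0.35,-0.1,0,0.15,0, 0.1,0.55,-0.5,-0.1,0,0.2,0, 0.1,0.7,-0.65,-0.1,0,0.25,0, 0.1,0.85,-0.77,-0.1,0,0.3,0, 0.1,0.95,-0.85,-0.07,0,0.332,0, 0.1,1,-0.87,-0.07,0,0.332,-0.004, 0.1,1,-0.87,-0.07,0,0.332,-0.004, 0.1,1,-0.87,-0.07,0,0.332,-0.004]'
python3 - <<'E'
from k import *
from plant import r
plan([.4623,-.2215,.03],axes(0,yaw)*R.from_euler("z",np.pi));print(r.get_state()["q"].round(2))
s=r.snapshot("side")["img"]
f=lambda im,x,y,w,h,k:cv2.resize(im[y:y+h,x:x+w],None,fx=k,fy=k,interpolation=cv2.INTER_CUBIC)
cv2.imwrite("pics/t1.png",f(s,190,90,170,150,4)[:,:,::-1])
E
```

```text
clock: 10.35
tool_pos: [0.4654, -0.2194, 0.1206]
eef_rot: [-0.128, 0.992, 0.003, 0.0]
contact_force: [0.7, -0.1, -4.0]
opening: 0.279
finger_force: 50.0
t 10.35 pos [ 0.4654 -0.2194  0.1206] shift [ 0.024 -0.012  0.604] turn [0.003 0.001 0.001] F [ 0.7 -0.1 -4. ] open 0.279 ff 50.0
[ 0.89  0.91 -0.95  1.98  1.02  0.84  1.18]
```

View pics/t1.png

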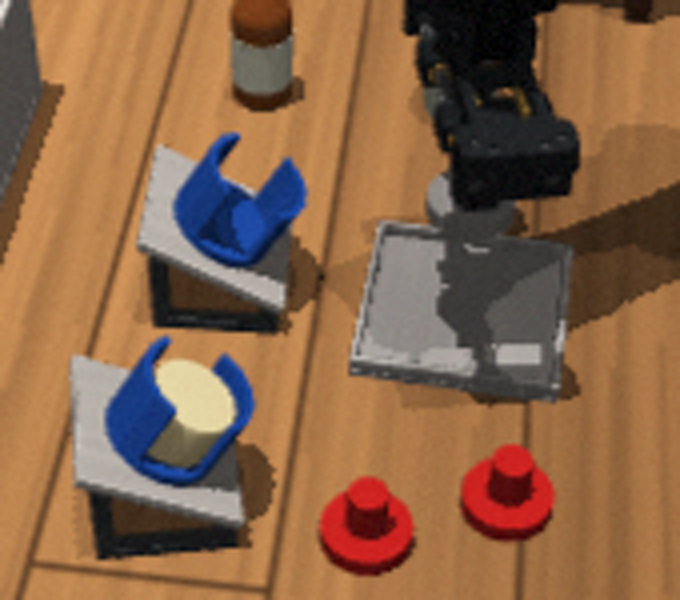

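```bash
python3 -m pendant '[0.1,0,0,0.12,0,0,0, 0.1,0.02,-0.01,0.25,0,0,0, 0.1,0.02,-0.01,0.38,0,0,0, 0.1,0.02,-0.01,0.5,0,0,0, 0.1,0.02,-0.01,0.57,0,0,0, 0.1,0.02,-0.01,0.61,0,0,0, 0.1,0.02,-0.01,0.62,0,0,0]'
python3 -m pendant '[0.1,0,0,0.01,0,0,0, 0.1,0,0,0.02,0,0,0]'
```

```text
clock: 11.1
tool_pos: [0.463, -0.2218, 0.0274]
eef_rot: [-0.128, 0.992, 0.002, -0.0]
contact_force: [0.6, -0.7, -3.7]
opening: 0.282
finger_force: 50.0
clock: 11.3
tool_pos: [0.4633, -0.2221, 0.0249]
eef_rot: [-0.127, 0.992, 0.002, 0.0]
contact_force: [2.0, 1.0, 3.5]
opening: 0.28
finger_force: 50.0
```

Contact (Fz −3.7 → +3.5). Release and rise.

```bash
python3 -m pendant '[1,0,0,0,0,0,0, 1,0,0,0,0,0,0, 1,0,0,0,0,0,0, 1,0,0,0,0,0,0, 1,0,0,-0.1,0,0,0, 1,0,0,-0.3,0,0,0, 1,0,0,-0.55,0,0,0, 1,0,0,-0.8,0,0,0, 1,0,0,-0.95,0,0,0, 1,0,0,-0.95,0,0,0]'
python3 - <<'E'
from k import *
from plant import r
# cheese top seen in both views
P=[];rs=[]
for n in("top","side"):
    s=r.snapshot(n);hsv=cv2.cvtColor(s["img"],cv2.COLOR_RGB2HSV)
    m=cv2.inRange(hsv,(18,30,150),(32,120,255))
    x0,y0,x1,y1=(220,150,275,205) if n=="top" else (205,165,265,225)
    z=np.zeros_like(m);z[y0:y1,x0:x1]=m[y0:y1,x0:x1]
    b=max(blobs(z,20),key=cv2.contourArea);M=cv2.moments(b);c=(M["m10"]/M["m00"],M["m01"]/M["m00"]);e=cv2.fitEllipse(b);print(n,c,cv2.contourArea(b),e);rs.append(ray(s,e[0]))
p,e=tri(rs);print("top centre",p,e,"underside",p-.036*AX)
C=np.array([.636,-.0425,.0606])
plan(C+.13*AX,axes(30,yaw)*R.from_euler("z",np.pi));print(C+.13*AX)
E
```

```text
clock: 12.3
tool_pos: [0.4648, -0.2228, 0.1698]
eef_rot: [-0.127, 0.992, 0.001, 0.002]
contact_force: [0.1, 0.0, -0.4]
opening: 0.999
finger_force: 0.0
top (249.05662983425415, 178.38351749539592) 362.0 ((249.05340576171875, 178.3890380859375), (20.656322479248047, 22.447288513183594), 67.90341186523438)
side (238.6019345238095, 188.57961309523807) 224.0 ((238.58004760742188, 188.68238830566406), (13.601757049560547, 21.88726234436035), 136.26956176757812)
top centre [ 0.61796112 -0.04572636  0.09332186] [np.float64(0.0006048645090461845), np.float64(0.0006048645090461995)] underside [ 0.63537989 -0.04118911  0.06214586]
t 12.4 pos [ 0.4627 -0.2231  0.1667] shift [-0.989  0.873 -0.04 ] turn [ 0.002 -0.334 -0.   ] F [-0.6  0.9 -0.2] open 0.999 ff 0.0
[ 0.5730989  -0.05888451  0.17318   ]
```

```bash
python3 -m pendant '[1,-0.15,0.12,-0.15,0,-0.05,0, 1,-0.3,0.25,-0.15,0,-0.1,0, 1,-0.45,0.4,-0.15,0,-0.15,0, 1,-0.6,0.55,-0.1,0,-0.2,0, 1,-0.75,0.7,-0.1,0,-0.25,0, 1,-0.88,0.8,-0.05,0,-0.3,0, 1,-0.98,0.87,-0.04,0,-0.333,0, 1,-0.99,0.87,-0.04,0,-0.333,0, 1,-0.99,0.87,-0.04,0,-0.333,0, 1,-0.99,0.87,-0.04,0,-0.333,0]'
python3 - <<'E'
from k import *
C=np.array([.6355,-.042,.061]);plan(C+.004*AX,axes(30,yaw)*R.from_euler("z",np.pi));
E
```

```text
clock: 13.4
tool_pos: [0.5726, -0.0592, 0.1719]
eef_rot: [-0.122, 0.959, 0.036, 0.254]
contact_force: [0.2, 0.2, -0.3]
opening: 0.997
finger_force: 0.0
t 13.4 pos [ 0.5726 -0.0592  0.1719] shift [-0.011  0.001  0.831] turn [ 0.004 -0.003 -0.001] F [ 0.2  0.2 -0.3] open 0.997 ff 0.0
```

```bash
python3 -m pendant '[1,-0.01,0,0.15,0,0,0, 1,-0.01,0,0.3,0,0,0, 1,-0.01,0,0.45,0,0,0, 1,-0.01,0,0.58,0,0,0, 1,-0.01,0,0.68,0,0,0, 1,-0.01,0,0.76,0,0,0, 1,-0.01,0,0.81,0,0,0, 1,-0.01,0,0.83,0,0,0]'
python3 - <<'E'
from k import *
C=np.array([.6355,-.042,.061]);plan(C+.004*AX,axes(30,yaw)*R.from_euler("z",np.pi));
E
```

```text
clock: 14.2
tool_pos: [0.6349, -0.0429, 0.0657]
eef_rot: [-0.122, 0.958, 0.035, 0.256]
contact_force: [-0.0, -0.1, 0.6]
opening: 1.0
finger_force: 0.0
t 14.2 pos [ 0.6349 -0.0429  0.0657] shift [0.011 0.004 0.003] turn [ 0.002 -0.001 -0.001] F [-0.  -0.1  0.6] open 1.0 ff 0.0
```

```bash
python3 -m pendant '[0.7,0,0,0,0,0,0, 0.55,0,0,0,0,0,0, 0.55,0,0,0,0,0,0, 0.55,0,0,0,0,0,0, 0.55,0,0,0,0,0,0, 0.55,0,0,0,0,0,0, 0.55,0,0,0,0,0,0]' 35
```

```text
clock: 14.9
tool_pos: [0.6349, -0.0423, 0.0667]
eef_rot: [-0.123, 0.958, 0.035, 0.256]
contact_force: [-2.3, -0.9, 5.2]
opening: 0.646
finger_force: 35.0
```

```bash
python3 -m pendant '[0.5,0,0,-0.05,0,0,0, 0.5,0,0,-0.12,0,0,0, 0.5,0,0,-0.2,0,0,0, 0.5,0,0,-0.3,0,0,0, 0.5,0,0,-0.4,0,0,0, 0.5,0,0,-0.5,0,0,0, 0.5,0,0,-0.6,0,0,0, 0.5,0,0,-0.7,0,0,0, 0.5,0,0,-0.8,0,0,0, 0.5,0,0,-0.8,0,0,0]'
python3 - <<'E'
from k import *
from plant import r
plan([.4066,.268,.14],axes(0,yaw)*R.from_euler("z",np.pi));print(r.get_state()["q"].round(2))
E
```

```text
clock: 15.9
tool_pos: [0.5758, -0.0589, 0.1717]
eef_rot: [-0.123, 0.958, 0.034, 0.256]
contact_force: [0.1, -1.4, -0.7]
opening: 0.648
finger_force: 35.0
t 15.9 pos [ 0.5758 -0.0589  0.1717] shift [ 0.577  2.393 -0.082] turn [ 0.001  0.333 -0.   ] F [ 0.1 -1.4 -0.7] open 0.648 ff 35.0
[ 0.7   0.84 -0.97  2.21  1.96  0.52  0.06]
```

```bash
python3 -m pendant '[0.5,0.03,0.06,-0.1,0,0.05,0, 0.5,0.08,0.15,-0.15,0,0.1,0, 0.5,0.14,0.28,-0.2,0,0.15,0, 0.5,0.2,0.42,-0.2,0,0.2,0, 0.5,0.26,0.55,-0.2,0,0.25,0, 0.5,0.32,0.68,-0.2,0,0.3,0, 0.5,0.35,0.78,-0.2,0,0.333,0, 0.5,0.35,0.8,-0.2,0,0.333,0, 0.5,0.35,0.8,-0.2,0,0.333,0]'
python3 - <<'E'
from k import *
from plant import r
plan([.4066,.268,.14],axes(0,yaw)*R.from_euler("z",np.pi));print(r.get_state()["q"].round(2))
E
```

```text
clock: 16.8
tool_pos: [0.4879, 0.0426, 0.1701]
eef_rot: [-0.128, 0.992, 0.002, -0.001]
contact_force: [-0.3, -0.5, -1.0]
opening: 0.649
finger_force: 35.0
t 16.8 pos [0.4879 0.0426 0.1701] shift [0.143 1.59  0.208] turn [ 0.003 -0.     0.001] F [-0.3 -0.5 -1. ] open 0.649 ff 35.0
[ 0.34  0.76 -0.88  2.01  0.85  0.78  0.78]
```

```bash
python3 -m pendant '[0.5,0.01,0.12,0,0,0,0, 0.5,0.03,0.3,0,0,0,0, 0.5,0.05,0.5,0,0,0,0, 0.5,0.06,0.7,0,0,0,0, 0.5,0.07,0.8,0,0,0,0, 0.5,0.07,0.8,0,0,0,0]'
python3 -m pendant '[0.5,0.01,0.12,0,0,0,0, 0.5,0.03,0.3,0,0,0,0, 0.5,0.05,0.5,0,0,0,0, 0.5,0.06,0.7,0.1,0,0,0, 0.5,0.07,0.79,0.2,0,0,0, 0.5,0.07,0.79,0.2,0,0,0, 0.5,0.07,0.79,0.2,0,0,0]'
python3 - <<'E'
from k import *
from plant import r
plan([.4066,.268,.14],axes(0,yaw)*R.from_euler("z",np.pi));print(r.get_state()["q"].round(2))
s=r.snapshot("side");hsv=cv2.cvtColor(s["img"],cv2.COLOR_RGB2HSV)
f=lambda im,x,y,w,h,k:cv2.resize(im[y:y+h,x:x+w],None,fx=k,fy=k,interpolation=cv2.INTER_CUBIC)
cv2.imwrite("pics/m1.png",np.hstack([f(s["img"],230,230,160,150,2.5),f(r.snapshot("top")["img"],60,150,160,150,2.5)])[:,:,::-1])
E
```

```text
clock: 17.4
tool_pos: [0.4472, 0.1571, 0.1715]
eef_rot: [-0.129, 0.992, 0.003, 0.0]
contact_force: [0.3, 0.8, 0.1]
opening: 0.649
finger_force: 35.0
clock: 18.1
tool_pos: [0.4083, 0.2659, 0.1414]
eef_rot: [-0.127, 0.992, 0.001, -0.001]
contact_force: [0.4, -0.8, -1.2]
opening: 0.646
finger_force: 35.0
t 18.1 pos [0.4083 0.2659 0.1414] shift [0.007 0.017 0.009] turn [ 0.001 -0.001 -0.001] F [ 0.4 -0.8 -1.2] open 0.646 ff 35.0
[-0.2   0.79 -0.79  2.05  0.9   0.7   0.24]
```

View pics/m1.png

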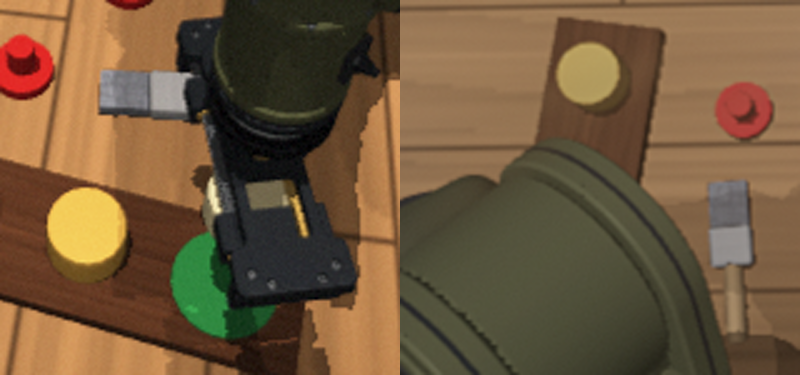

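```bash
python3 -m pendant '[0.5,0.01,0.01,0.08,0,0,0, 0.5,0.01,0.017,0.2,0,0,0, 0.5,0.01,0.017,0.33,0,0,0, 0.5,0.01,0.017,0.46,0,0,0, 0.5,0.01,0.017,0.57,0,0,0, 0.5,0.01,0.017,0.65,0,0,0, 0.5,0.01,0.017,0.7,0,0,0, 0.5,0.01,0.017,0.72,0,0,0, 0.5,0.01,0.017,0.72,0,0,0]'
python3 -m pendant '[0.5,0,0,0.01,0,0,0, 0.5,0,0,0.02,0,0,0]'
```

```text
clock: 19.1
tool_pos: [0.4057, 0.2705, 0.0338]
eef_rot: [-0.127, 0.992, 0.002, -0.0]
contact_force: [-0.9, -0.7, -0.7]
opening: 0.65
finger_force: 35.0
clock: 19.3
tool_pos: [0.4056, 0.2711, 0.0311]
eef_rot: [-0.127, 0.992, 0.003, -0.0]
contact_force: [-0.1, 0.3, -0.4]
opening: 0.646
finger_force: 35.0
```

```bash
python3 -m pendant '[0.5,0,-0.01,0.01,0,0,0, 0.5,0,-0.01,0.015,0,0,0]'; python3 -m pendant '[0.5,0,0,0.005,0,0,0, 0.5,0,0,0.01,0,0,0]'
```

```text
clock: 19.5
tool_pos: [0.4058, 0.2691, 0.0284]
eef_rot: [-0.127, 0.992, 0.002, -0.0]
contact_force: [-0.4, 1.2, -0.1]
opening: 0.647
finger_force: 35.0
clock: 19.7
tool_pos: [0.4057, 0.2694, 0.027]
eef_rot: [-0.127, 0.992, 0.002, -0.0]
contact_force: [-1.5, -2.0, 11.4]
opening: 0.646
finger_force: 35.0
```

Contact at z≈0.027 as expected (cheese seated on the mat). Release, rise straight, and check.

```bash
python3 -m pendant '[0.75,0,0,0,0,0,0, 0.9,0,0,0,0,0,0, 0.95,0,0,0,0,0,0, 0.95,0,0,0,0,0,0, 0.95,0,0,-0.05,0,0,0, 0.95,0,0,-0.2,0,0,0, 0.95,0,0,-0.4,0,0,0, 0.95,0,0,-0.65,0,0,0, 0.95,0,0,-0.9,0,0,0, 0.95,0,0,-1,0,0,0, 0.95,0,0,-1,0,0,0]'
python3 -m pendant '[0.95,0.1,-0.3,-0.2,0,0,0, 0.95,0.1,-0.6,-0.3,0,0,0, 0.95,0.1,-0.9,-0.3,0,0,0, 0.95,0.1,-1,-0.3,0,0,0]'
python3 -m pendant '[0.95,0,-0.3,0,0,0,0, 0.95,0,-0.6,0,0,0,0, 0.95,0,-0.9,0,0,0,0, 0.95,0,-1,0,0,0,0, 0.95,0,-1,0,0,0,0]'
python3 - <<'E'
from k import *
from plant import r
s=r.snapshot("side");t=r.snapshot("top")
for n,q in(("side",s),("top",t)):
    hsv=cv2.cvtColor(q["img"],cv2.COLOR_RGB2HSV);m=cv2.inRange(hsv,(40,100,40),(90,255,255))
    for c in blobs(m,100):
        h=cv2.convexHull(c);e=cv2.fitEllipse(h);print(n,"mat",onz(q,e[0],.022).round(4))
    m=cv2.inRange(hsv,(18,30,150),(32,120,255))
    u,v=proj(q,[.4066,.268,.058]).astype(int);z=np.zeros_like(m);z[v-25:v+25,u-25:u+25]=m[v-25:v+25,u-25:u+25]
    for c in blobs(z,50):
        e=cv2.fitEllipse(c);print(n,"cheese",e,onz(q,e[0],.058).round(4))
cv2.imwrite("pics/end.png",np.hstack([s["img"][80:,100:450],t["img"][80:,80:450]])[:,:,::-1])
E
```

```text
clock: 20.8
tool_pos: [0.4067, 0.2697, 0.1793]
eef_rot: [-0.127, 0.992, 0.003, 0.001]
contact_force: [0.1, 0.2, 0.2]
opening: 0.948
finger_force: 0.0
clock: 21.2
tool_pos: [0.4294, 0.1136, 0.22]
eef_rot: [-0.124, 0.992, -0.0, -0.002]
contact_force: [-0.3, -0.4, -1.2]
opening: 0.951
finger_force: 0.0
clock: 21.7
tool_pos: [0.4667, -0.0285, 0.219]
eef_rot: [-0.125, 0.992, 0.002, -0.002]
contact_force: [0.1, -0.3, 0.4]
opening: 0.952
finger_force: 0.0
side mat [0.4064 0.2685 0.022 ]
side cheese ((323.0394592285156, 336.6063232421875), (27.582555770874023, 30.286865234375), 139.53211975097656) [0.4035 0.2687 0.058 ]
top mat [0.4071 0.2678 0.022 ]
```

View pics/end.png

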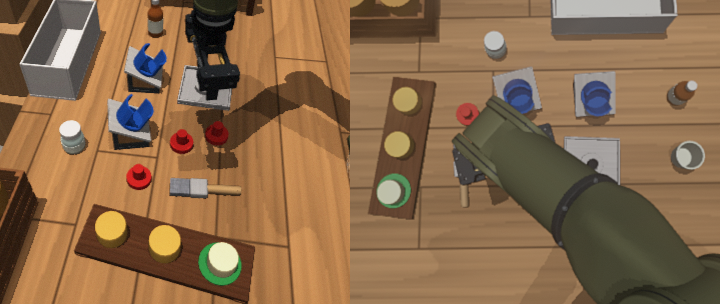

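The picture shows the cheese flat in the middle of the mat (side half ≈222,260), and the follower standing in the tray with its knob up (top half ≈592,163). The ripe cheeses and the loose things look where they were, and the arm is clear.

```bash
python3 -c "from plant import r;print(r.finish_job())"
```

```text
the job is handed in; nothing more can be done
None
```

The follower stands knob up in the tray and the young cheese lies flat on the green mat; the first try at the knob closed too late and missed without moving anything, the second held, and I handed the job in at about 22 s.

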